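# Gauge the film spindle of a cup sealer

### The arm

A 6-joint arm with a two-finger parallel gripper is mounted at the origin on the work surface. World frame = base frame: x ahead of the robot, y to its left, z up, the work surface at z = 0. Lengths are in m, angles in degrees, forces in N, time in s.
With the tool pointing down it reaches from about 0.275 to 0.775 m from the base axis. Payload 14.6 kg.
Tool frame: the origin (TCP) lies on the centre line of the jaws, within the pads' length; the fingertips stand 11 mm ahead of it and the grasp point (between the pads) lies 8 mm behind it (bot.nose_length is the distance from the TCP to the fingertips, in m); z points along the fingers, y is the line along which they close (so a half turn about z gives the same grasp; the last joint's range is limited). The gripper opens to 85 mm and grips with 20 to 120 N. Pads are 22 mm wide; open, the fingers measure 114 mm over their backs; the gripper's body (76 mm by 85 mm) begins 54 mm behind the grasp point. The pads swing forward as they close: fully open they stand 13 mm farther back than shut.
Start: joints at [-8.898, 15.075, -2.767, 72.158, 0, 81.102], TCP at [0.525, -0, 0.242] pointing down, gripper open.
Joint ranges: [-151.79, 151.79], [-50.71, 97.33], [-67.44, 78.34], [-121.81, 120.89], [-77.56, 73.72], [-180, 180]. Speed limits (degrees/s): [108.29, 108.29, 147.25, 159.86, 180, 180].

### API

Orientations are given as a 3x3 rotation matrix whose columns are the frame's x, y, z axes.
In Python, from workcell import bot, get_image gives the robot as it stands.
- The arm moves only by the tool carry_out, never from a script. Its argument "plan" is one flat list of numbers, 6 for each row, row after row: the shift along the world's x, y, z in cm, then the turn, a rotation vector about the world's x, y, z in rad. In form: [tx, ty, tz, rx, ry, rz, tx, ty, tz, rx, ry, rz, ...]. A call has 1 to 8 rows; each row is the pose to reach, as a shift and turn from the pose commanded when the call began; what a row does not reach only later rows make up. A row lasts 1/10 s, in which the tool goes at most 50 mm and 8.59 degrees, less where a joint would pass 70% of its speed; a pose out of reach is approached as far as the arm can. A call with a gripper value outside its range is refused whole. "grip" is the closure, from 0 (fully open) to 1 (shut), set as the call begins (left out, the last holds). The fingers move at their own pace and stop on an object; "force" is the grip in N (left out, the last holds). Time passes only in rows, so rows that repeat a pose let the fingers close. It gives the time, the measured TCP pose, the force, the opening and the grip force at its end, in the units of the state.
- bot.get_state(): the state, without advancing time (a new reading comes with each control period).
- get_image(name): name is "scene" or "side" or "wrist"; returns a dict with "image" (420x560x3 uint8, blue, green, red), "z_map" (420x560 float32, m along the optical axis (not along the pixel's ray), 0 where there is no reading), "fx", "fy", "cx", "cy" (pixels), "R" (3x3) and "t" (3): a world point X has camera coordinates R X + t; the wrist camera has in their place "mount" (4x4, takes a point from camera to tool coordinates, whose origin is the TCP and whose axes are the flange's). Camera axes: x right, y down, z forward; pixel columns grow to the right and rows downward; lengths in m; the calibration is good to about 2 mm. The wrist camera is an equidistant fisheye: a pixel r from the principal point sees the ray r / f radians off the axis. A picture is of the moment at which its call begins: read the wrist's pose just before it.
- bot.sign_off(): hands the job in; it is judged then, once.
The state is a dict: "clock": time; "joint_positions": joint angles; "qvel": joint speeds; "joint_torque": joint torques, N m; "tcp_pos": TCP position; "orientation": TCP orientation; "ft_force": force on the tool from outside, world axes, zero at the start; "torque": the same for the moment, N m; "opening": opening from 0.0 (shut) to 1.0 (fully open); "finger_force": force on a finger pad.
Only numpy, scipy, OpenCV 4.12 (cv2) and the standard library are available. Lean on these libraries where they do the work, as an engineer would, in place of code of your own. Each camera call takes 0.05 s, during which the arm holds its last target. There are 200 camera calls.

### The job

Find out which gauge tile fits the film-reel spindle: take it from its rest by the handle and try it, foot first, in the holes of the gauge one after another, until you reach the one that the shank passes through cleanly and whose rim stops the shoulder. Feel your way gently and never force it: the sprung deck of the gauge may give a little under your hand, but must not be pushed down by more than 7 mm. Leave the spindle standing upright in that hole, fully home on its shoulder and let go, with everything else where it was.

Things in the scene. Friction and masses are not known exactly. Their poses are not given: they have to be found in the camera images.
- spindle: Film-reel spindle, turned steel, 93 mm long, 0.13 to 0.24 kg, upright in the rest at the start. Origin: centre of its foot; z runs up its axis. From the foot up: shank 16 mm in diameter to 36 mm (foot edge chamfered 1 mm wide, 1.5 mm high); shoulder 21 mm in diameter, 36 to 48 mm; dark round handle 30 mm in diameter, 48 to 93 mm, to grip.
- rest: White plastic block, 60 x 60 x 30 mm, fixed, origin at the centre of its underside. The spindle stands loosely in a round hole 24 mm in diameter, 24 mm deep in its top, so its foot is 6 mm above the table.
- gauge: The gauge's base, fixed to the table: two dark feet (212 mm over both along its y, 90 mm wide) with guide pins that carry a steel deck, 188 x 70 mm, flat top 64 mm up (pins stand 4 mm proud at its ends). Origin on the table under its middle, z up. In the deck three pockets in a row along y, 56 mm apart, each hold a loose aluminium tile, 44 x 44 x 16 mm, flush with the top, up to 0.8 mm sideways play.
- deck (a joint): How far the deck is pushed down on its springs, m: 0 at the top, where it stays under the tiles and the spindle alone; it begins to give at about 4 N and then yields 1 mm for each 2.5 N, so 7 mm is about 21 N; stop at 12 mm. It springs back when let go.
- pocket0 (a point): Centre of the pocket at the gauge's +y end, level with the tile's top (64 mm); axes as the gauge's. Each tile has one upright through hole in its centre, open below down to the table; the holes are 13, 16.9 and 24 mm in diameter; which tile is in which pocket changes every time and is not told.
- pocket1 (a point): The same for the middle pocket. Fully home in the tile that fits, the spindle's foot is 28 mm above the table. The 13 mm hole does not let the shank in.
- pocket2 (a point): The same for the pocket at the gauge's -y end. In the 24 mm hole the shoulder drops in too and the foot can sink to 16 mm above the table: that tile is too big.
- mould_ring: Bystander: plain aluminium cup-mould ring lying flat, 68 mm outside, 52 mm inside, 18 mm high. Origin at the centre of its underside.
- cup: Bystander: white plastic cup standing, 88 mm across the rim, 110 mm high. Origin at the centre of its underside.
- film_roll: Bystander: heavy grey roll of sealing film standing on end, 120 mm across, 70 mm high. Origin at the centre of its underside.
- syrup: Bystander: amber glass syrup bottle, 60 mm across, 170 mm high. Origin at the centre of its underside.
- shaker: Bystander: open steel shaker, 80 mm across the rim, 120 mm high. Origin at the centre of its underside.
- jar: Bystander: glass jar with a lid, 60 mm across, 80 mm high. Origin at the centre of its underside.
- spoon: Bystander: steel spoon lying flat, 190 mm long.
There are look-alikes about, which are no part of the job. Leave any turquoise or yellow look-alike of the spindle alone. Leave any green or purple look-alike of the gauge alone.

How it is judged:
By the outcome, as a careful person would: the job done as asked, in the order asked, and still so for the second after the job is handed in, with the robot touching nothing.
It also fails if it takes over 67 s, if anything falls off the work surface, if the arm or the gripper's body presses on something with over 40 N, if the wrist force passes 120 N, or if a joint passes its speed limit or range.

## Working session

There is one attempt and no reset: what is moved stays moved. The work goes in short steps, Python scripts to look and compute and a tool call to move; the robot and the scene stay as the last step left them, time stands still between calls to the robot, and variables do not carry over. Pictures are saved under pics/ and viewed, at most 10 in all, crops included, and the job is handed in when it is done.

Besides the shell and the picture viewer there is one more tool, called by a JSON object that holds its "fn" and its "kwargs", one argument or row to a line. carry_out: Moves the arm, as the interface text tells. Its arguments: {"type":"object","properties":{"plan":{"type":"array"},"grip":{"type":"number"},"force":{"type":"number"}},"required":["plan"]}

```bash
mkdir -p pics; ls
cat > h.py <<'E'
import numpy as np, cv2
from workcell import bot, get_image
def w(d,u,v,z=None):
    """pixel -> world, by depth map or by plane height z"""
    R=np.array(d["R"]);t=np.array(d["t"])
    ray=np.array([(u-d["cx"])/d["fx"],(v-d["cy"])/d["fy"],1.0])
    o=-R.T@t; r=R.T@ray
    s=float(d["z_map"][int(v),int(u)]) if z is None else (z-o[2])/r[2]
    return o+s*r
E
python3 - <<'E'
from h import *
print(bot.get_state())
a=get_image("scene");b=get_image("side")
for n,d in (("scene",a),("side",b)):
    cv2.imwrite(f"pics/{n}.png",d["image"]); print(n,-np.array(d["R"]).T@np.array(d["t"]),d["fx"])
    np.save(f"pics/{n}.npy",d,allow_pickle=True)
E
```

```text
pics
{'clock': 0.0, 'joint_positions': array([-8.89718790e+00,  1.50988550e+01, -2.80390845e+00,  7.21604269e+01,
        1.27034063e-03,  8.11015373e+01]), 'qvel': array([ 0.04494245,  0.00278588,  0.00669263,  0.04177562, -0.00077349,
       -0.01695739]), 'joint_torque': array([ 6.28219332e-04, -6.37613010e+01,  3.84567368e+01,  1.37825581e-02,
        8.02127857e-07, -5.80562346e-05]), 'tcp_pos': array([5.24722202e-01, 5.21829803e-05, 2.41823989e-01]), 'orientation': array([[-2.21332531e-05,  9.99999410e-01, -1.08617969e-03],
       [ 9.99999981e-01,  2.23423318e-05,  1.92478240e-04],
       [ 1.92502394e-04, -1.08617541e-03, -9.99999392e-01]]), 'ft_force': array([ 0.01391943, -0.7306378 ,  0.58881161]), 'torque': array([ 0.01802018, -0.00859636, -0.01858557]), 'finger_force': 0.0, 'opening': 1.004757527263488}
scene [1.15626132 0.95431784 1.55343431] 545.6537365742194
side [0.35440143 1.22305071 0.80642076] 474.7272258464638
```

View pics/scene.png

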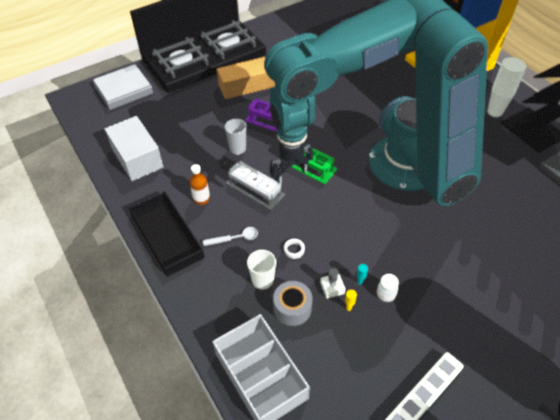

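View pics/side.png

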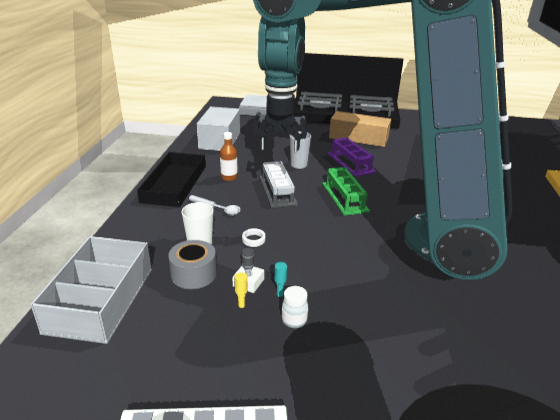

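The views show the spindle (dark handle in the white rest) at scene (334,275), side (248,258). Look-alikes: turquoise (362,272) and yellow (351,299) spindles. The steel gauge is at scene (255,183), side (278,182); green (315,165) and purple (262,113) look-alikes are left alone.

Run:
```python
from h import *
D={n:np.load(f"pics/{n}.npy",allow_pickle=True).item() for n in("scene","side")}
def cloud(d,u0,u1,v0,v1):
    P=[];C=[]
    for v in range(v0,v1):
        for u in range(u0,u1):
            if d["z_map"][v,u]>0: P.append(w(d,u,v));C.append(d["image"][v,u])
    return np.array(P),np.array(C).astype(int)
for n,b1,b2 in(("scene",(315,352,260,302),(215,295,155,212)),("side",(228,270,240,295),(252,302,155,210))):
    d=D[n]
    P,C=cloud(d,*b1); g=C.max(1)
    gray=(C.max(1)-C.min(1))<40
    m=gray&(P[:,2]>.085)&(P[:,2]<.11)
    if m.any(): print(n,"handle top",m.sum(),P[m].min(0),P[m].max(0),P[m].mean(0))
    m=gray&(P[:,2]>.022)&(P[:,2]<.034)&(g>150)
    if m.sum()>5:
        r=cv2.minAreaRect(P[m][:,:2].astype(np.float32)*1000); print("rest",m.sum(),r,P[m].max(0))
    P,C=cloud(d,*b2); m=(P[:,2]>.058)&(P[:,2]<.07)
    r=cv2.minAreaRect(P[m][:,:2].astype(np.float32)*1000); print("deck",m.sum(),r,np.median(P[m][:,2]))
    m=(P[:,2]>.01)&(P[:,2]<.07)
    r=cv2.minAreaRect(P[m][:,:2].astype(np.float32)*1000); print("all",m.sum(),r)
a=cv2.resize(D["scene"]["image"][250:310,305:380],None,fx=5,fy=5,interpolation=2)
b=cv2.resize(D["scene"]["image"][150:210,215:290],None,fx=5,fy=5,interpolation=2)
cv2.imwrite("pics/c1.png",np.hstack([a,b]))
```

```text
scene handle top 85 [0.54064403 0.28028201 0.0850461 ] [0.57135137 0.31245167 0.10906411] [0.55741326 0.2977644  0.09812364]
rest 207 ((554.5853271484375, 298.37176513671875), (62.3764762878418, 62.31578826904297), 74.90093994140625) [0.59054029 0.33478381 0.03384654]
deck 694 ((553.463134765625, -192.89857482910156), (78.05465698242188, 200.2937469482422), 20.753026962280273) 0.06381137172908258
all 1044 ((542.0414428710938, -223.3443145751953), (262.3102111816406, 301.4214172363281), 56.27363204956055)
side handle top 116 [0.54195986 0.2788249  0.08569754] [0.57022422 0.31320583 0.10138602] [0.55560655 0.2997621  0.09575333]
rest 229 ((555.6121215820312, 295.9295349121094), (62.33717727661133, 62.94108200073242), 71.9343490600586) [0.59161443 0.33387071 0.03374608]
deck 576 ((557.51611328125, -230.99514770507812), (117.72361755371094, 282.39398193359375), 2.9371297359466553) 0.06317128628434282
all 949 ((551.9334106445312, -247.26551818847656), (130.63302612304688, 319.2762451171875), 2.8239707946777344)
```

View pics/c1.png

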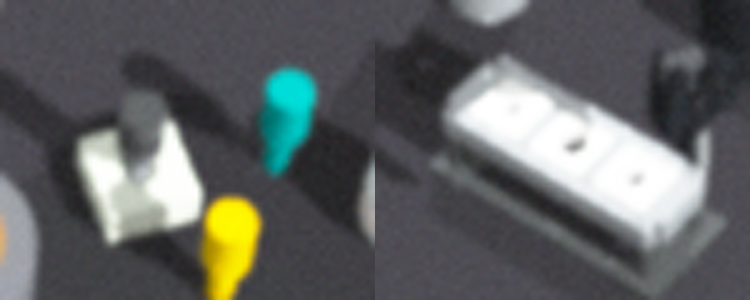

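The dark-handled spindle stands in the white rest (crop 143,130), with the turquoise and yellow pieces beside it. The steel gauge has three white tiles; the middle one looks to have the largest hole.

Run:
```python
from h import *
d=np.load("pics/scene.npy",allow_pickle=True).item()
for n,u,v in(("turq",362,268),("yel",351,294),("jar",388,283),("film",292,290),("cup",262,255),("ring",294,248),("syrup",196,170),("shaker",236,124),
 ("deck far end",231,168),("t0",318-75*0+0,0) if 0 else ("tileA",243,171.5),("tileB",255,179),("tileC",267,186)): print(n,w(d,u,v).round(3), w(d,u,v,.064).round(3))
```

```text
turq [0.472 0.331 0.095] [0.457 0.318 0.064]
yel [0.554 0.384 0.09 ] [0.543 0.374 0.064]
jar [0.429 0.41  0.078] [0.422 0.405 0.064]
film [0.691 0.268 0.072] [0.688 0.265 0.064]
cup [0.707 0.117 0.085] [0.7   0.105 0.064]
ring [0.575 0.103 0.001] [0.598 0.138 0.064]
syrup [ 0.746 -0.246  0.172] [ 0.714 -0.34   0.064]
shaker [ 0.482 -0.452  0.085] [ 0.472 -0.472  0.064]
deck far end [ 0.601 -0.28   0.064] [ 0.601 -0.28   0.064]
tileA [ 0.571 -0.245  0.06 ] [ 0.573 -0.241  0.064]
tileB [ 0.532 -0.23   0.008] [ 0.554 -0.187  0.064]
tileC [ 0.512 -0.175  0.01 ] [ 0.535 -0.136  0.064]
```

{"fn": "carry_out", "kwargs": {
  "plan": [0.5,4.5,0,0,0,0,1,9,0,0,0,0,1.5,13.5,0,0,0,0,2,18,0,0,0,0,2.5,22.5,0,0,0,0,3,26.5,0,0,0,0,3.1,29.8,0,0,0,0,3.1,29.8,0,0,0,0],
  "grip": 0.2
}}

```text
clock: 0.9
tcp_pos: [0.5555, 0.3014, 0.2412]
orientation: [[-0.003, 1.0, -0.001], [1.0, 0.003, 0.0], [0.0, -0.001, -1.0]]
ft_force: [-0.4, 0.4, 0.2]
opening: 0.8
finger_force: 0.0
```

```bash
cat >> h.py <<'E'
def wray(d,s,u,v):
    M=np.array(d["mount"]); x=(u-d["cx"])/d["fx"]; y=(v-d["cy"])/d["fy"]; r=np.hypot(x,y)
    k=np.sin(r)/r if r>1e-9 else 1
    R=np.array(s["orientation"]); ray=R@M[:3,:3]@np.array([x*k,y*k,np.cos(r)])
    return s["tcp_pos"]+R@M[:3,3], ray
def wz(d,s,u,v,z):
    o,r=wray(d,s,u,v); return o+(z-o[2])/r[2]*r
def wpix(d,s,X):
    M=np.array(d["mount"]); R=np.array(s["orientation"])
    c=M[:3,:3].T@(R.T@(np.array(X)-s["tcp_pos"])-M[:3,3]); th=np.arctan2(np.hypot(c[0],c[1]),c[2]); a=np.arctan2(c[1],c[0])
    return d["cx"]+d["fx"]*th*np.cos(a), d["cy"]+d["fy"]*th*np.sin(a)
E
python3 - <<'E'
from h import *
s=bot.get_state(); d=get_image("wrist"); print(s["clock"],s["tcp_pos"],s["orientation"],s["ft_force"],s["opening"]); print(d["mount"],d["fx"])
print("pred top",wpix(d,s,[.556,.298,.099]),"rest",wpix(d,s,[.556,.298,.03]))
cv2.imwrite("pics/w1.png",d["image"]); np.save("pics/w1.npy",(d,s),allow_pickle=True)
E
```

```text
0.9 [0.55548832 0.30144888 0.2412343 ] [[-3.48479026e-03  9.99993188e-01 -1.21633230e-03]
 [ 9.99993906e-01  3.48504424e-03  2.06752387e-04]
 [ 2.10989951e-04 -1.21560440e-03 -9.99999239e-01]] [-0.40542037  0.39922297  0.23977079] 0.8000042129643707
[[-6.38595461e-04 -9.50934326e-01 -3.09392146e-01  8.07883102e-02]
 [ 9.99998226e-01 -1.15558119e-03  1.48771551e-03 -1.60896163e-05]
 [-1.77224749e-03 -3.09390647e-01  9.50933376e-01 -1.32372544e-01]
 [ 0.00000000e+00  0.00000000e+00  0.00000000e+00  1.00000000e+00]] 325.19226210127806
pred top (np.float64(284.5162047438394), np.float64(203.02707674873307)) rest (np.float64(284.426608877317), np.float64(184.42365626290993))
```

View pics/w1.png

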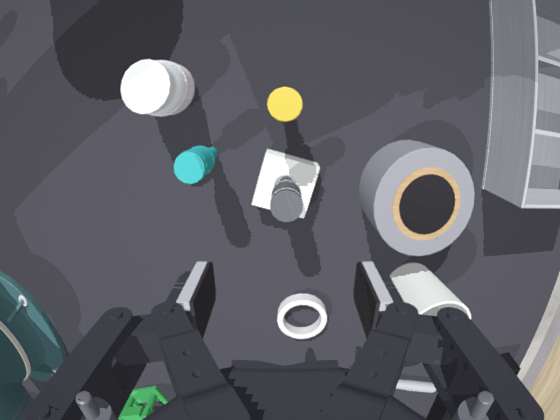

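The wrist view shows the spindle's dark top at (286,207), turquoise at (195,164), yellow at (285,103); the grey roll is to the right.

Run:
```python
from h import *
d,s=np.load("pics/w1.npy",allow_pickle=True)
im=d["image"].astype(int)
print("top",wz(d,s,286,207,.099))
# rest top corners: bright pixels
print([wz(d,s,u,v,.03).round(4) for u,v in((266,149),(320,164),(252,208))])
z=d["z_map"][180:230:3,286]; print(z.round(3))
zm=d["z_map"]; z0=zm[207,286]; m=(abs(zm-z0)<.008).astype(np.uint8); m[:150]=0;m[240:]=0;m[:,:255]=0;m[:,320:]=0
ys,xs=np.nonzero(m); print(z0,len(xs),xs.min(),xs.max(),ys.min(),ys.max(),xs.mean(),ys.mean())
```

```text
top [0.55732717 0.29431895 0.099     ]
[array([0.5363, 0.3368, 0.03  ]), array([0.5942, 0.3209, 0.03  ]), array([0.52 , 0.271, 0.03 ])]
[0.319 0.309 0.296 0.287 0.283 0.283 0.284 0.286 0.287 0.287 0.288 0.289
 0.29  0.29  0.396 0.399 0.401]
0.28677535 929 270 303 187 221 286.27233584499464 204.1259418729817
```

{"fn": "carry_out", "kwargs": {
  "plan": [0.1,-0.2,-4,0,0,0,0.1,-0.2,-8,0,0,0,0.1,-0.2,-11,0,0,0,0.1,-0.2,-14,0,0,0,0.1,-0.2,-16,0,0,0,0.1,-0.2,-16.8,0,0,0,0.1,-0.2,-16.8,0,0,0,0.1,-0.2,-16.8,0,0,0],
  "grip": 0.2
}}

```text
clock: 1.75
tcp_pos: [0.5575, 0.2958, 0.0753]
orientation: [[0.0, 1.0, 0.001], [1.0, -0.0, 0.0], [0.0, 0.001, -1.0]]
ft_force: [-0.0, 0.1, 0.2]
opening: 0.799
finger_force: 0.0
```

{"fn": "carry_out", "kwargs": {
  "plan": [0,0,0,0,0,0,0,0,0,0,0,0,0,0,0,0,0,0,0,0,0,0,0,0,0,0,0,0,0,0,0,0,0,0,0,0],
  "grip": 1,
  "force": 40
}}

```text
clock: 2.35
tcp_pos: [0.5573, 0.2962, 0.0751]
orientation: [[-0.0, 1.0, 0.001], [1.0, 0.0, 0.0], [0.0, 0.001, -1.0]]
ft_force: [-1.3, 0.2, 5.8]
opening: 0.339
finger_force: 39.0
```

{"fn": "carry_out", "kwargs": {
  "plan": [0,0,1,0,0,0,0,0,3,0,0,0,0,0,6,0,0,0,0,0,9,0,0,0,0,0,12,0,0,0,0,0,15,0,0,0,0,-2,16.8,0,0,0,0,-6,16.8,0,0,0]
}}

```text
clock: 3.15
tcp_pos: [0.5577, 0.2372, 0.2453]
orientation: [[-0.003, 1.0, 0.004], [1.0, 0.003, 0.002], [0.002, 0.004, -1.0]]
ft_force: [0.6, -0.9, -1.0]
opening: 0.343
finger_force: 39.8
```

{"fn": "carry_out", "kwargs": {
  "plan": [0,-4.5,0,0,0,0,0,-9,0,0,0,0,0,-13.5,0,0,0,0,0,-18,0,0,0,0,0,-22.5,0,0,0,0,0,-27,0,0,0,0,0,-31.5,0,0,0,0,0,-36,0,0,0,0]
}}

```text
clock: 3.95
tcp_pos: [0.5566, -0.1258, 0.2431]
orientation: [[-0.0, 1.0, 0.001], [1.0, 0.0, -0.0], [-0.0, 0.001, -1.0]]
ft_force: [1.6, 0.6, -1.8]
opening: 0.339
finger_force: 39.8
```

{"fn": "carry_out", "kwargs": {
  "plan": [0,-4,0,0,0,0,0,-7,0,0,0,0,0,-8.6,0,0,0,0,0,-8.6,0,0,0,0,0,-8.6,0,0,0,0]
}}

```text
clock: 4.45
tcp_pos: [0.5569, -0.2093, 0.2425]
orientation: [[-0.0, 1.0, -0.0], [1.0, 0.0, 0.0], [0.0, -0.0, -1.0]]
ft_force: [0.2, 0.1, -1.5]
opening: 0.34
finger_force: 39.8
```

Run:
```python
from h import *
s=bot.get_state(); d=get_image("wrist"); print(s["clock"],s["tcp_pos"],s["ft_force"],s["opening"])
cv2.imwrite("pics/w2.png",cv2.resize(d["image"][100:310,140:420],None,fx=2.8,fy=2.8,interpolation=2)); np.save("pics/w2.npy",(d,s),allow_pickle=True)
```

```text
4.45 [ 0.55694847 -0.20929038  0.24250936] [ 0.21895089  0.13981944 -1.52791928] 0.3396241556587887
```

View pics/w2.png

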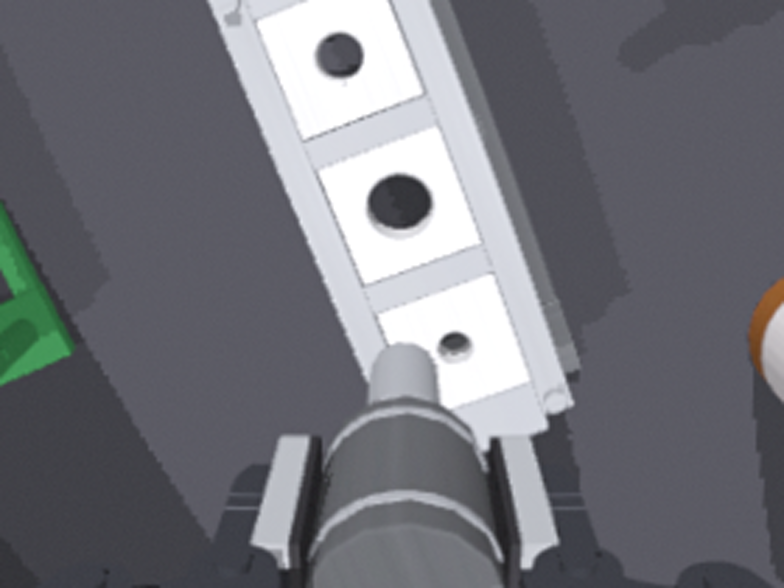

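Pocket0 (+y end, crop (339,55)) has a mid-size hole, the middle (400,206) the big one, and the -y end (455,345) the small one. The spindle hangs straight with its foot at about (404,365).

Run:
```python
from h import *
d,s=np.load("pics/w2.npy",allow_pickle=True)
f=lambda u,v:(u/2.8+140-.3,v/2.8+100-.3)
H=[wz(d,s,*f(u,v),.064) for u,v in((339,55),(400,206),(455,345))]
for h in H: print(h.round(4))
print(np.linalg.norm(H[0]-H[1]),np.linalg.norm(H[2]-H[1]), np.degrees(np.arctan2(-(H[0]-H[2])[0],(H[0]-H[2])[1])))
# diameters
for (a,b),n in zip((((315,55),(363,55)),((367,206),(433,206)),((438,345),(473,345))),"012"): print(n,np.linalg.norm(wz(d,s,*f(*a),.064)-wz(d,s,*f(*b),.064)))
p=s["tcp_pos"];R=np.array(s["orientation"])
# predicted foot outline, if axis on TCP line
for r,ang in((7,0),(7,90),(7,180),(7,270),(0,0)):
    X=p+[.001*r*np.cos(np.radians(ang)),.001*r*np.sin(np.radians(ang)),-.069]; u,v=wpix(d,s,X); print(ang,((u-139.7)*2.8,(v-99.7)*2.8))
u,v=wpix(d,s,p+[0,0,-.069+.03]);print("shank30",(u-139.7)*2.8,(v-99.7)*2.8)
print("tip depth",d["z_map"][int(360/2.8+100),int(404/2.8+140)])
```

```text
[ 0.5353 -0.1408  0.064 ]
[ 0.5558 -0.1935  0.064 ]
[ 0.5758 -0.2451  0.064 ]
0.05649782381334798 0.055344879749563515 21.231730770759107
0 0.01627980617173803
1 0.0229874723803523
2 0.012803197114821351
0 (np.float64(432.88016946878975), np.float64(365.64722768825436))
90 (np.float64(403.46359184256636), np.float64(338.113181802802))
180 (np.float64(374.10738561647577), np.float64(365.7125468109109))
270 (np.float64(403.52417519969856), np.float64(392.63484548747476))
0 (np.float64(403.4938738310909), np.float64(365.7010771607715))
shank30 403.5668609153301 419.38175464891833
tip depth 0.20182437
```

{"fn": "carry_out", "kwargs": {
  "plan": [-1,2.5,0,0,0,0,-2.2,5,0,0,0,0,-2.2,5,-3,0,0,0,-2.2,5,-6,0,0,0,-2.2,5,-9,0,0,0,-2.2,5,-10,0,0,0,-2.2,5,-10,0,0,0,-2.2,5,-10,0,0,0]
}}

```text
clock: 5.3
tcp_pos: [0.5356, -0.1598, 0.1436]
orientation: [[-0.001, 1.0, 0.001], [1.0, 0.001, -0.001], [-0.001, 0.001, -1.0]]
ft_force: [0.7, 0.2, -0.9]
opening: 0.336
finger_force: 39.9
```

Run:
```python
from h import *
s=bot.get_state(); d=get_image("wrist"); print(s["clock"],s["tcp_pos"],s["orientation"].round(4).tolist(),s["ft_force"],s["torque"])
cv2.imwrite("pics/w3.png",cv2.resize(d["image"][140:270,205:355],None,fx=5,fy=4.6,interpolation=2)); np.save("pics/w3.npy",(d,s),allow_pickle=True)
```

```text
5.3 [ 0.53557527 -0.15978039  0.14356245] [[-0.0006, 1.0, 0.0012], [1.0, 0.0006, -0.0005], [-0.0005, 0.0012, -1.0]] [ 0.66541981  0.16822833 -0.86275219] [0.00194532 0.02233381 0.01753476]
```

View pics/w3.png

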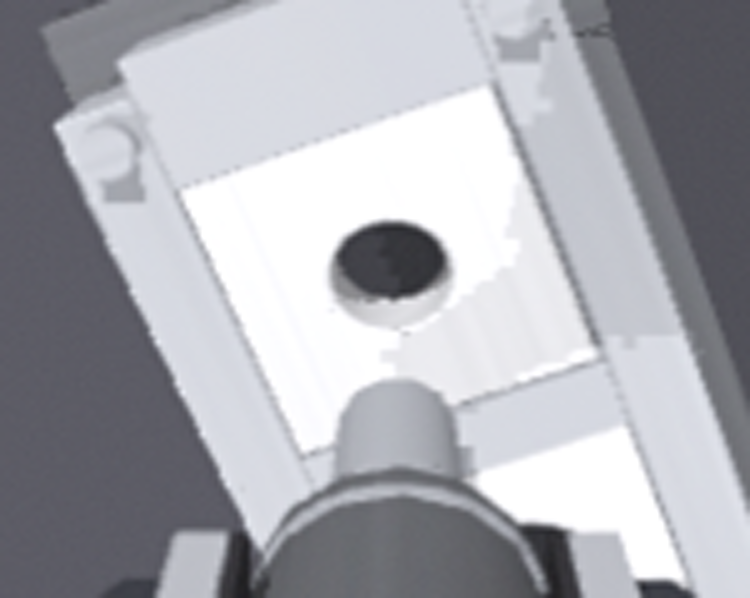

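Hole rim spans crop x 331–452, y 222–328 (centre ≈ (391,275)); the shank is x 337–460, its front edge at y≈378.

Run:
```python
from h import *
d,s=np.load("pics/w3.npy",allow_pickle=True)
f=lambda x,y:(205+x/5-.4,140+y/4.6-.4)
p=s["tcp_pos"]
h=wz(d,s,*f(391.5,275),.064); L=wz(d,s,*f(331,275),.064);R=wz(d,s,*f(452,275),.064);T=wz(d,s,*f(391,222),.064);B=wz(d,s,*f(391,328),.064)
print("hole",h,(R-L)[0],(T-B)[1],((L+R)/2)[0],((T+B)/2)[1])
e=wz(d,s,*f(398,378),.0761); print("foot centre est",e[0],e[1]-.008, "rel tcp",e[0]-p[0],e[1]-.008-p[1])
print("shift needed cm",(h[0]-e[0])*100,(h[1]-e[1]+.008)*100)
# refine rim automatically with prediction fit: tile square corners
c=[wz(d,s,*f(x,y),.064) for x,y in((181,190),(493,85),(602,354),(303,457))]
print("tile centre",np.mean(c,0),[round(float(np.linalg.norm(c[i]-c[i-1])),4) for i in range(4)])
```

```text
hole [ 0.53507743 -0.14147743  0.064     ] 0.016446725184132482 0.016332162881705914 0.5350771460650191 -0.14156280864409485
foot centre est 0.5359244539833286 -0.16119699289001238 rel tcp 0.00034917914995213906 -0.001416600573631771
shift needed cm -0.0847023793240087 1.9719566482358446
tile centre [ 0.53551266 -0.14154321  0.064     ] [0.0451, 0.0444, 0.0438, 0.0451]
```

{"fn": "carry_out", "kwargs": {
  "plan": [-0.07,1,0,0,0,0,-0.07,1.95,0,0,0,0,-0.07,1.95,-0.3,0,0,0,-0.07,1.95,-0.5,0,0,0,-0.07,1.95,-0.7,0,0,0,-0.07,1.95,-0.7,0,0,0]
}}

```text
clock: 5.95
tcp_pos: [0.5342, -0.1406, 0.1349]
orientation: [[0.0, 1.0, -0.001], [1.0, -0.0, 0.0], [0.0, -0.001, -1.0]]
ft_force: [-0.3, 0.1, -2.9]
opening: 0.34
finger_force: 39.9
```

{"fn": "carry_out", "kwargs": {
  "plan": [0,0,-0.1,0,0,0,0,0,-0.2,0,0,0,0,0,-0.3,0,0,0,0,0,-0.4,0,0,0,0,0,-0.4,0,0,0]
}}

```text
clock: 6.45
tcp_pos: [0.5343, -0.1405, 0.1311]
orientation: [[0.0, 1.0, -0.0], [1.0, -0.0, 0.0], [0.0, -0.0, -1.0]]
ft_force: [-0.8, -0.3, -2.5]
opening: 0.338
finger_force: 39.9
```

{"fn": "carry_out", "kwargs": {
  "plan": [0,0,-0.1,0,0,0,0,0,-0.2,0,0,0,0,0,-0.3,0,0,0,0,0,-0.4,0,0,0,0,0,-0.4,0,0,0]
}}

```text
clock: 6.95
tcp_pos: [0.5343, -0.1405, 0.1272]
orientation: [[-0.0, 1.0, -0.0], [1.0, 0.0, 0.0], [0.0, -0.0, -1.0]]
ft_force: [0.8, -0.6, -2.1]
opening: 0.339
finger_force: 39.9
```

{"fn": "carry_out", "kwargs": {
  "plan": [0,0,-0.2,0,0,0,0,0,-0.4,0,0,0,0,0,-0.6,0,0,0,0,0,-0.8,0,0,0,0,0,-1,0,0,0,0,0,-1,0,0,0]
}}

```text
clock: 7.55
tcp_pos: [0.5342, -0.1405, 0.117]
orientation: [[0.0, 1.0, -0.0], [1.0, -0.0, 0.0], [0.0, -0.0, -1.0]]
ft_force: [-0.2, 0.1, -1.2]
opening: 0.34
finger_force: 39.9
```

{"fn": "carry_out", "kwargs": {
  "plan": [0,0,-0.2,0,0,0,0,0,-0.4,0,0,0,0,0,-0.6,0,0,0,0,0,-0.8,0,0,0,0,0,-1,0,0,0,0,0,-1,0,0,0]
}}

```text
clock: 8.15
tcp_pos: [0.5342, -0.1404, 0.107]
orientation: [[-0.0, 1.0, -0.0], [1.0, 0.0, 0.0], [0.0, -0.0, -1.0]]
ft_force: [0.2, -0.4, -1.1]
opening: 0.34
finger_force: 39.9
```

Passing cleanly; foot at about 38 mm. About 10 mm more to the shoulder.

{"fn": "carry_out", "kwargs": {
  "plan": [0,0,-0.2,0,0,0,0,0,-0.4,0,0,0,0,0,-0.6,0,0,0,0,0,-0.75,0,0,0,0,0,-0.75,0,0,0]
}}

```text
clock: 8.65
tcp_pos: [0.5342, -0.1405, 0.0996]
orientation: [[0.0, 1.0, -0.0], [1.0, -0.0, 0.0], [0.0, -0.0, -1.0]]
ft_force: [0.1, -0.3, -0.6]
opening: 0.338
finger_force: 39.9
```

{"fn": "carry_out", "kwargs": {
  "plan": [0,0,-0.1,0,0,0,0,0,-0.2,0,0,0,0,0,-0.25,0,0,0,0,0,-0.25,0,0,0]
}}

```text
clock: 9.05
tcp_pos: [0.5343, -0.1405, 0.0972]
orientation: [[-0.0, 1.0, -0.0], [1.0, 0.0, 0.0], [0.0, -0.0, -1.0]]
ft_force: [-0.1, 0.1, -2.1]
opening: 0.344
finger_force: 39.9
```

{"fn": "carry_out", "kwargs": {
  "plan": [0,0,-0.05,0,0,0,0,0,-0.1,0,0,0,0,0,-0.1,0,0,0]
}}

```text
clock: 9.35
tcp_pos: [0.5344, -0.1405, 0.0965]
orientation: [[0.0, 1.0, 0.0], [1.0, -0.0, -0.0], [-0.0, 0.0, -1.0]]
ft_force: [-0.7, -0.2, 4.5]
opening: 0.337
finger_force: 40.1
```

{"fn": "carry_out", "kwargs": {
  "plan": [0,0,0,0,0,0,0,0,0,0,0,0,0,0,0,0,0,0,0,0,0,0,0,0],
  "grip": 0.3
}}

```text
clock: 9.75
tcp_pos: [0.5343, -0.1405, 0.0962]
orientation: [[-0.0, 1.0, -0.0], [1.0, 0.0, 0.0], [0.0, -0.0, -1.0]]
ft_force: [0.4, 0.0, -0.6]
opening: 0.701
finger_force: 0.0
```

{"fn": "carry_out", "kwargs": {
  "plan": [0,0,1,0,0,0,0,0,3,0,0,0,0,0,6,0,0,0,0,0,9,0,0,0,0,-2,11,0,0,0,0,-5,12,0,0,0,0,-5,12,0,0,0,0,-5,12,0,0,0]
}}

```text
clock: 10.55
tcp_pos: [0.5342, -0.1908, 0.2167]
orientation: [[0.001, 1.0, 0.0], [1.0, -0.001, -0.0], [-0.0, 0.0, -1.0]]
ft_force: [-0.1, 0.7, -0.3]
opening: 0.698
finger_force: 0.0
```

Run:
```python
from h import *
s=bot.get_state(); d=get_image("wrist"); b=get_image("side"); print(s["clock"],s["tcp_pos"],s["ft_force"])
R=np.array(b["R"]);t=np.array(b["t"]); c=R@np.array([.535,-.141,.1])+t; u,v=int(b["fx"]*c[0]/c[2]+b["cx"]),int(b["fy"]*c[1]/c[2]+b["cy"])
cv2.imwrite("pics/w4.png",np.hstack([cv2.resize(d["image"][60:280,180:380],(400,440)),cv2.resize(b["image"][v-45:v+65,u-50:u+50],(400,440),interpolation=2)]))
P=np.array([w(b,x,y) for y in range(v-25,v+15) for x in range(u-20,u+20) if b["z_map"][y,x]>0])
m=(P[:,2]>.085)&(abs(P[:,0]-.535)<.03)&(abs(P[:,1]+.141)<.03); print("handle",m.sum(),P[m].min(0),P[m].max(0),P[m].mean(0))
```

```text
10.55 [ 0.53421919 -0.19075607  0.21666625] [-0.06460033  0.71029071 -0.3005457 ]
handle 120 [ 0.51940634 -0.15562324  0.08578415] [ 0.549033   -0.12076365  0.12312797] [ 0.53299874 -0.13373684  0.1065872 ]
```

View pics/w4.png

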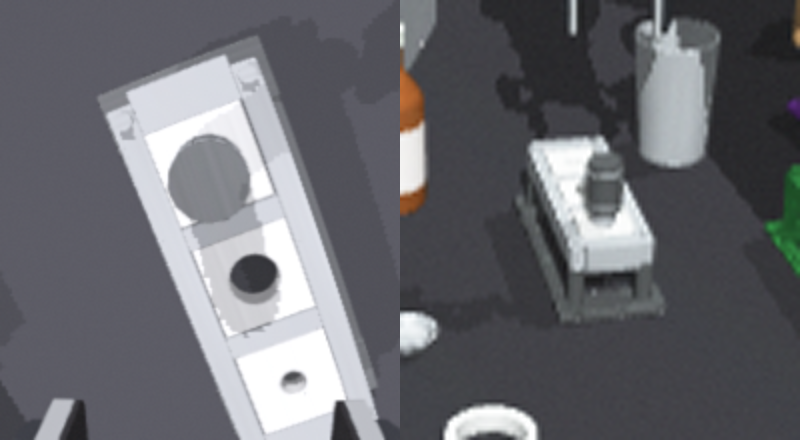

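The spindle stands upright in pocket0 with its top at about 121–123 mm, against 121 mm expected when home. The gripper is clear of it.

```bash
python3 -c "
from h import *
print(bot.sign_off())"
```

```text
the job is handed in; nothing more can be done
None
```

The tile that fits the spindle is the 16.9 mm one in pocket0 (the gauge's +y end); the wrist camera had shown which hole was which, so I tried it first and no other, and the spindle now stands there upright, home on its shoulder and let go, with the job handed in.

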